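Hang the hooked dipper on the wide picking bin

TASK

Take the small steel dipper that has a hook on the back of its handle (not the one with a plain straight handle) and hang it by that hook on the low front lip of the wider blue picking bin, near the middle of the lip. Its cup should hang outside in front of the bin, upright and clear of the table, with the hook's end inside the bin, and it should stay there by itself when let go.

Things in the scene. Friction and masses are not known exactly. Their poses are not given: they have to be found in the camera images.
- scoop: Steel dipper standing upright, 0.16 kg, with a hook (a like one has none). Origin: centre of the cup's underside, z up. Cup 60 mm across, 42 high. Upright handle 16 mm wide (y), 5 thick, at x = -32.5 mm, back face at x = -35. Its top is a black grip, the place to grasp: centre x = -32.5, y = 0, from z = 95 to 150 mm, 18 mm wide (y), 12 thick (x). The hook leaves its back towards -x below the grip.
- hook (a point): Middle of the underside of the hook's level strap, at (-46, 0, 85) mm in the dipper's frame, same axes; it rests on the lip when hung. The steel hook is 24 mm wide (y); strap 4 mm thick; its end turns down, then flares outwards, to 60 mm above the cup's underside, reaching x = -73 mm. The gap between handle and end is 22 mm (x -35 to -57 mm) at the strap, widening to about 34 mm at its open bottom.
- bin_wide: The wider of two blue picking bins, fixed: 170 mm wide (y), 180 deep (x); the other is 100 wide, else alike. Origin: centre of its underside; +x points out through its front, away from the robot; z up. Back wall (-x side) 160 mm high; side walls 160 mm high, sloping at the front down to the low front lip (+x side), 105 mm high. Walls 6 mm thick. Nuts on its floor.
- lip (a point): Middle of the top edge of the wide bin's low front lip, at (87, 0, 105) mm in the bin's frame, same axes: x outwards, y along the lip. The lip is straight and level, 6 mm thick (3 mm either side of this point), 158 mm long between the side walls.
There are look-alikes about, which are no part of the job. Leave any pink look-alike of the scoop alone.

How it is judged:
At the end, for the whole second after the job is handed in: The hooked dipper hangs at rest on the wide bin's lip: hook strap within 18 mm of the lip across it, 55 mm of its middle along it, -6 to +10 mm in height; cup outside (its centre 10 mm or more out from the lip), over 8 mm clear of the table, within 23 degrees of upright, borne by the bin (x of hook in the frame of lip between -0.018 and 0.018 m and y of hook in the frame of lip between -0.055 and 0.055 m and z of hook in the frame of lip between -0.006 and 0.01 m and x of scoop in the frame of lip above 0.01 m and height (world z) of scoop above 0.008 m and angle between scoop's own z axis and vertical below 0.4 rad and contact force between scoop and bin_wide above 0.3 N and linear speed of scoop below 0.03 m/s and angular speed of scoop below 0.3 rad/s); the robot touches nothing.
It also fails if it takes over 45 s, if anything falls off the work surface, if the arm or the gripper's body presses on something with over 40 N, if the wrist force passes 120 N, or if a joint passes its speed limit or range.

ROBOT

A 7-joint arm with a two-finger parallel gripper is mounted at the origin on the work surface. World frame = base frame: x ahead of the robot, y to its left, z up, the work surface at z = 0. Lengths are in m, angles in rad, forces in N, time in s.
With the tool pointing down it reaches from about 0.425 to 0.875 m from the base axis. Payload 4.7 kg.
Tool frame: the origin (TCP) lies at the very end of the fingers, on their centre line; the grasp point (between the pads) lies 19 mm behind it (ctrl.grasp_offset is the distance from the TCP to the grasp point, in m); z points along the fingers, y is the direction in which the jaws open and shut (so a half turn about z gives the same grasp; the last joint's range is limited). The gripper opens to 87 mm and grips with 3 to 60 N. Pads are 19 mm wide; open, the fingers measure 117 mm over their backs; the gripper's body (75 mm by 190 mm) begins 51 mm behind the grasp point.
Start: joints at [-1.313, 0.321, -0.07, 1.45, 0.023, 1.371, -0.057], TCP at [0.157, 0.631, 0.223] pointing down, gripper open.
Joint ranges: [-2.86, 2.86], [-0.3, 2.09], [-1.38, 1.24], [0.06, 2.45], [-1.56, 4.7], [0.09, 2.05], [-2.69, 2.69]. Speed limits (rad/s): [2.57, 2.57, 3.14, 3.14, 3.14, 3.14, 3.14].

INTERFACE

Orientations are given as a rotation vector (axis times angle).
In Python, from bench import ctrl gives the robot as it stands.
- The arm moves only by the shell command python3 -m creep 'ROWS' [FORCE]. ROWS is JSON, a list that holds one entry, the list of rows, each a list of 7 numbers: the opening, from 0 (shut) to 1 (fully open), then the shift along the tool's x, y, z in mm, then the turn, a rotation vector about the tool's x, y, z in rad. In form: [[[grip, dx, dy, dz, rx, ry, rz], ...]]. A call has 1 to 5 rows; each row is the pose to reach, as a shift and turn from the pose commanded when the call began, along the tool's axes at that moment; what a row does not reach only later rows make up. A row lasts 1/10 s, in which the tool goes at most 50 mm and 8.59 degrees, less where a joint would pass 70% of its speed; a pose out of reach is approached as far as the arm can. A call with a gripper value outside its range is refused whole. The fingers move at their own pace and stop on an object; FORCE is the grip in N (left out, the last holds). Time passes only in rows, so rows that repeat a pose let the fingers close. It gives the time, the measured TCP pose, the force and the opening at its end, in the units of the state.
- ctrl.get_state(): the state, without advancing time (a new reading comes with each control period).
- ctrl.get_image(name): name is "scene" or "top" or "wrist"; returns the picture (400x640x3 uint8, red, green, blue); there is no depth.
- ctrl.camera_params(name): a dict with "K" (3x3 intrinsics, pixels), "pose" (4x4, takes a point from camera to world coordinates). Camera axes: x right, y down, z forward; pixel columns grow to the right and rows downward; lengths in m; the calibration is good to about 2 mm. A picture is of the moment at which its call begins: read the wrist's pose just before it. camera_params takes no time and is no camera call; for the wrist camera it gives the pose at the moment of the call.
- ctrl.close_job(): hands the job in, once; it reports no verdict.
The state is a dict: "time": time; "joint_positions": joint angles; "qd": joint speeds; "joint_torque": joint torques, N m; "position": TCP position; "tool_rot": TCP orientation; "ft_force": force on the tool from outside, world axes, zero at the start; "torque": the same for the moment, N m; "grip_width": opening from 0.0 (shut) to 1.0 (fully open).
Only numpy, scipy, OpenCV 4.12 (cv2) and the standard library are available. Lean on these libraries where they do the work, as an engineer would, in place of code of your own. Each camera call takes 0.05 s, during which the arm holds its last target. There are 200 camera calls.

## Working session

There is one attempt and no reset: what is moved stays moved. The work goes in short steps, Python scripts to look and compute and a shell command to move; the robot and the scene stay as the last step left them, time stands still between calls to the robot, and variables do not carry over. Pictures are saved under pics/ and viewed, about 8 in all and at most 12, crops included, and the job is handed in when it is done.

```bash
ls; mkdir -p pics; python3 - <<'E'
from bench import ctrl
import cv2,numpy as np
np.set_printoptions(precision=4,suppress=True)
for n in("scene","top"):
    im=ctrl.get_image(n); cv2.imwrite(f"pics/{n}0.png",im[:,:,::-1]); p=ctrl.camera_params(n); print(n,p["K"],p["pose"])
s=ctrl.get_state();print(s)
E
```

```text
pics
scene [[373.6379   0.     320.1789]
 [  0.     373.6379 203.8694]
 [  0.       0.       1.    ]] [[-0.6621  0.5157 -0.5438  1.1032]
 [ 0.7492  0.4386 -0.4964  0.5391]
 [-0.0175 -0.736  -0.6767  0.8179]
 [ 0.      0.      0.      1.    ]]
top [[504.4259   0.     312.8301]
 [  0.     504.4259 201.1264]
 [  0.       0.       1.    ]] [[ 0.0256 -0.9978  0.0606  0.4445]
 [-0.9996 -0.0261 -0.0074 -0.0061]
 [ 0.0089 -0.0604 -0.9981  1.394 ]
 [ 0.      0.      0.      1.    ]]
{'time': 0.1, 'joint_positions': array([-1.3129,  0.3218, -0.0701,  1.4515,  0.0226,  1.3708, -0.0569]), 'qd': array([-0.0014,  0.0002, -0.001 , -0.0033,  0.0005,  0.    ,  0.001 ]), 'joint_torque': array([  0.0001, -49.2573,  -0.4055, -31.3397,  -0.064 ,   0.0395,
         0.0001]), 'position': array([0.1568, 0.6303, 0.2216]), 'tool_rot': array([-0.3819, -3.1182,  0.0027]), 'ft_force': array([ 0.213 ,  0.1889, -0.2607]), 'torque': array([ 0.0768,  0.0421, -0.0441]), 'grip_width': 0.9973233176015238}
```

View pics/scene0.png

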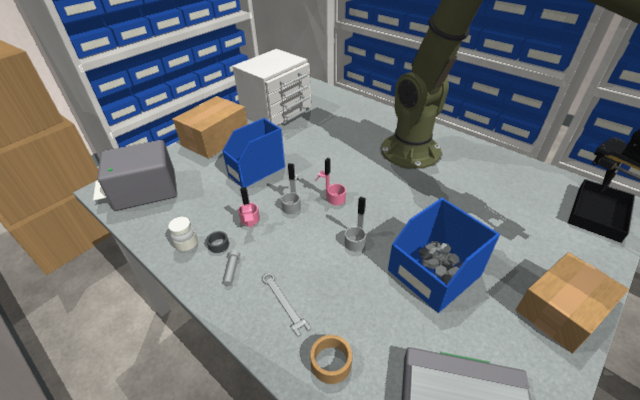

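View pics/top0.png

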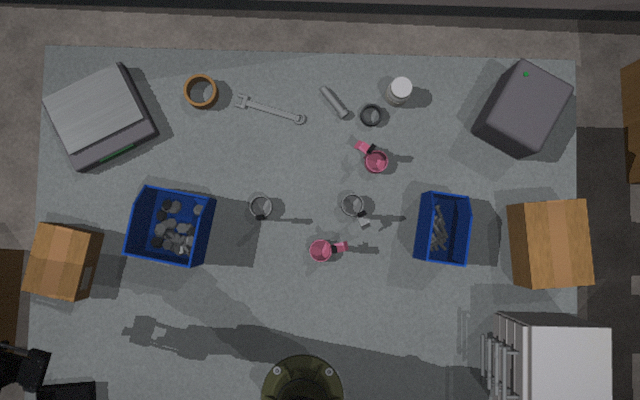

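The hooked steel dipper is at top pixel (352,205), with its hook towards (365,225). The plain one is at (260,205). The wide bin is at (170,225) with its front facing up in the image. I'll zoom in on both.

```bash
python3 - <<'E'
import cv2,numpy as np
t=cv2.imread("pics/top0.png");s=cv2.imread("pics/scene0.png")
a=cv2.resize(t[180:245,325:425],None,fx=4,fy=4,interpolation=2)   
b=cv2.resize(t[175:275,115:225],None,fx=3.5,fy=3.5,interpolation=2)
c=cv2.resize(s[155:220,265:365],None,fx=4,fy=4,interpolation=2)
d=cv2.resize(s[195:310,380:505],None,fx=3,fy=3,interpolation=2)
o=np.zeros((610,790,3),np.uint8)
for im,(y,x) in((a,(0,0)),(b,(0,402)),(c,(262,0))): o[y:y+im.shape[0],x:x+im.shape[1]]=im
o=o[:600]
cv2.imwrite("pics/crop1.png",o)
cv2.imwrite("pics/crop2.png",d)
E
```

```text
(no output)
```

View pics/crop1.png

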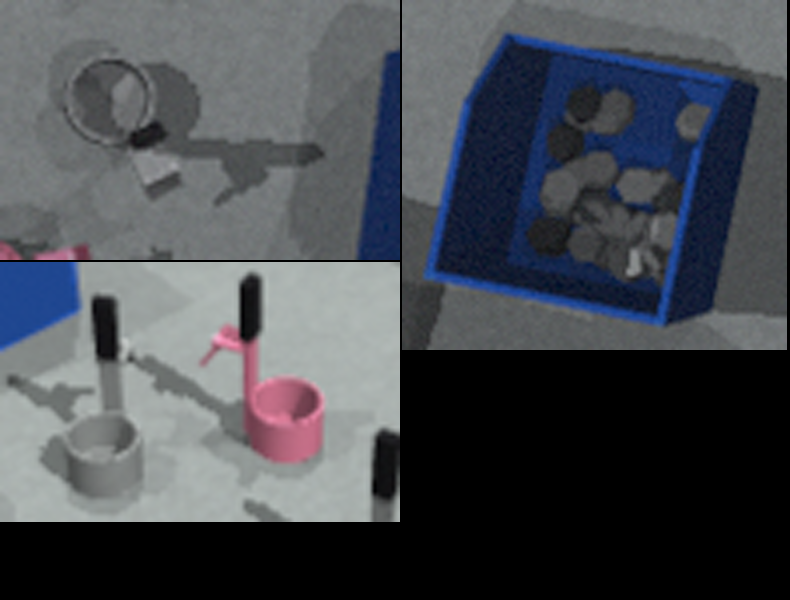

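```bash
cat > h.py <<'E'
import numpy as np
from bench import ctrl
np.set_printoptions(precision=4,suppress=True)
def ray(n,u,v,z,p=None):
    p=p or ctrl.camera_params(n); T=p["pose"]; d=T[:3,:3]@np.linalg.solve(p["K"],[u,v,1.]); o=T[:3,3]
    return o+d*(z-o[2])/d[2]
def proj(n,X,p=None):
    p=p or ctrl.camera_params(n); T=p["pose"]; c=p["K"]@(T[:3,:3].T@(np.array(X)-T[:3,3])); return c[:2]/c[2]
E
python3 - <<'E'
from h import *
q=lambda x,y,z:ray("top",x,y,z)
b=lambda x,y:(115+(x-402)/3.5,175+y/3.5)
a=lambda x,y:(325+x/4,180+y/4)
L,R=q(*b(508,37),.105),q(*b(728,75),.105); BL,BR=q(*b(430,275),.16),q(*b(662,322),.16)
print("lip",L,R,np.linalg.norm(L-R),"back",BL,BR,np.linalg.norm(BL-BR))
d=(L-R);print("xaxis yaw from lip",np.degrees(np.arctan2(d[1],d[0]))-90); d=BL-BR;print("from back",np.degrees(np.arctan2(d[1],d[0]))-90)
d=(L+R-BL-BR)/2;print("depth",np.hypot(d[0],d[1]),"yaw",np.degrees(np.arctan2(d[1],d[0])))
c=q(*a(108,100),.042);g=q(*a(149,134),.15);hk=q(*a(155,162),.089)
print("cup",c,"grip",g,"hook",hk)
for m in(g,hk): d=c-m;print(np.hypot(*d[:2]),np.degrees(np.arctan2(d[1],d[0])))
E
```

```text
lip [0.5514 0.4138 0.105 ] [0.5278 0.2523 0.105 ] 0.16318004555196525 back [0.3799 0.4422 0.16  ] [0.3515 0.2804 0.16  ] 0.1642924942025506
xaxis yaw from lip -8.318187566243196
from back -9.943444933418505
depth 0.17619249750842964 yaw -9.233916208616137
cup [ 0.5189 -0.1215  0.042 ] grip [ 0.4926 -0.138   0.15  ] hook [ 0.477  -0.1488  0.089 ]
0.031068924999511097 32.16462017918997
0.050033154596209224 33.00245843900368
```

```bash
cat >> h.py <<'E'
from scipy.spatial.transform import Rotation as Ro
def to(pos,psi):
    "rows values to bring TCP to pos, pointing down, tool y at world yaw psi (deg)"
    s=ctrl.get_state(); R=Ro.from_rotvec(s["tool_rot"]); c=np.radians(psi)
    y=np.array([np.cos(c),np.sin(c),0]); z=np.array([0,0,-1.]); G=Ro.from_matrix(np.c_[np.cross(y,z),y,z])
    print("t",s["time"],"pos",s["position"],"F",s["ft_force"],"grip",round(s["grip_width"],3))
    print("  shift mm",R.inv().apply(np.array(pos)-s["position"])*1e3,"turn",(R.inv()*G).as_rotvec())
E
python3 - <<'E'
from h import *
print(proj("scene",[.4926,-.138,.15]),"seen ~291.5,164")
to([.5,.35,.26],76)
to([.4926,-.138,.22],32.5)
E
```

```text
[289.7249 163.7875] seen ~291.5,164
t 0.1 pos [0.1568 0.6303 0.2216] F [ 0.213   0.1889 -0.2607] grip 0.997
  shift mm [-400.695  -189.2455  -38.0763] turn [-0.0017  0.0001  0.0006]
t 0.1 pos [0.1568 0.6303 0.2216] F [ 0.213   0.1889 -0.2607] grip 0.997
  shift mm [-511.2955 -664.5346    2.7477] turn [-0.0016  0.0007  0.7598]
```

```bash
python3 -m creep '[[[1,-40,-19,-4,0,0,0],[1,-80,-38,-8,0,0,0],[1,-120,-57,-12,0,0,0],[1,-160,-76,-16,0,0,0],[1,-200,-95,-20,0,0,0]]]'
python3 -m creep '[[[1,-40,-19,-4,0,0,0],[1,-80,-38,-8,0,0,0],[1,-120,-57,-12,0,0,0],[1,-160,-76,-16,0,0,0],[1,-200,-95,-20,0,0,0]]]'
python3 - <<'E'
from h import *
to([.4926,-.138,.22],32.5)
E
```

```text
time: 0.6
position: [0.3291, 0.4888, 0.2423]
tool_rot: [-0.382, -3.118, 0.001]
ft_force: [0.4, 0.5, 0.0]
grip_width: 1.0
time: 1.1
position: [0.5002, 0.3484, 0.2624]
tool_rot: [-0.382, -3.118, 0.0]
ft_force: [0.8, 0.9, -0.5]
grip_width: 1.004
t 1.1 pos [0.5002 0.3484 0.2624] F [ 0.7758  0.9302 -0.481 ] grip 1.004
  shift mm [-109.9543 -473.8462   42.5194] turn [-0.0004 -0.0002  0.7599]
```

```bash
python3 -m creep '[[[1,-10,-43,0,0,0,0.08],[1,-20,-86,0,0,0,0.16],[1,-30,-129,0,0,0,0.24],[1,-40,-172,0,0,0,0.32],[1,-50,-215,0,0,0,0.4]]]'
python3 - <<'E'
from h import *
to([.4926,-.138,.22],32.5)
E
```

```text
time: 1.6
position: [0.4953, 0.1272, 0.2622]
tool_rot: [-0.999, -2.978, 0.0]
ft_force: [1.0, 0.1, 0.6]
grip_width: 0.999
t 1.6 pos [0.4953 0.1272 0.2622] F [1.027  0.143  0.6284] grip 0.999
  shift mm [-157.7326 -213.273    42.169 ] turn [-0.0004 -0.0003  0.3565]
```

```bash
python3 -m creep '[[[1,-26,-36,0,0,0,0.07],[1,-52,-71,5,0,0,0.14],[1,-79,-107,10,0,0,0.21],[1,-105,-142,20,0,0,0.28],[1,-131,-178,30,0,0,0.356]]]'
python3 -m creep '[[[1,-21,-21,6,0,0,0],[1,-36,-26,12,0,0,0],[1,-36,-26,12,0,0,0]]]'
python3 - <<'E'
from h import *
import cv2
to([.4926,-.138,.111],32.5)
p=ctrl.camera_params("wrist");im=ctrl.get_image("wrist");cv2.imwrite("pics/w1.png",im[:,:,::-1])
print(p["pose"],"grip top expected",proj("wrist",[.4926,-.138,.15],p),"cup",proj("wrist",[.5189,-.1215,.042],p))
E
```

```text
time: 2.1
position: [0.4934, -0.0935, 0.2322]
tool_rot: [1.509, 2.755, 0.001]
ft_force: [0.9, -0.2, 0.4]
grip_width: 0.999
time: 2.4
position: [0.4903, -0.1389, 0.2197]
tool_rot: [-1.512, -2.752, 0.002]
ft_force: [0.1, 0.0, 1.1]
grip_width: 0.997
t 2.4 pos [ 0.4903 -0.1389  0.2197] F [0.1415 0.0143 1.1114] grip 0.997
  shift mm [ -0.547    2.589  108.6541] turn [-0.0018 -0.0003 -0.0013]
[[ 0.8439  0.5158  0.1479  0.4493]
 [ 0.5366 -0.8101 -0.2365 -0.0747]
 [-0.0021  0.2789 -0.9603  0.3814]
 [ 0.      0.      0.      1.    ]] grip top expected [324.343  210.9276] cup [349.5392 182.5345]
```

View pics/w1.png

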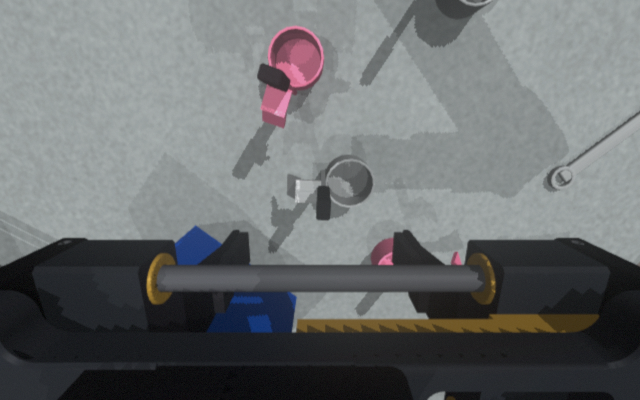

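The wrist view confirms the estimate: the grip top is at about (323,213) and the cup at (349,181), against predictions of (324,211) and (350,183). Next I descend and grasp.

```bash
python3 -m creep '[[[1,0,2,25,0,0,0],[1,-1,3,50,0,0,0],[1,-1,3,75,0,0,0],[1,-1,3,95,0,0,0],[1,-1,3,108,0,0,0]]]'
python3 -m creep '[[[0,0,0,0,0,0,0],[0,0,0,0,0,0,0],[0,0,0,0,0,0,0],[0,0,0,0,0,0,0],[0,0,0,0,0,0,0]]]' 30
python3 -m creep '[[[0,0,0,0,0,0,0],[0,0,0,0,0,0,0],[0,0,0,-5,0,0,0],[0,0,0,-12,0,0,0],[0,0,0,-20,0,0,0]]]'
```

```text
time: 2.95
position: [0.494, -0.1331, 0.1111]
tool_rot: [-1.501, -2.757, 0.0]
ft_force: [-0.6, 1.0, -1.2]
grip_width: 1.0
time: 3.45
position: [0.495, -0.1354, 0.1133]
tool_rot: [1.505, 2.756, 0.001]
ft_force: [-0.5, 1.1, 0.2]
grip_width: 0.631
time: 3.95
position: [0.4944, -0.1355, 0.1332]
tool_rot: [1.506, 2.757, -0.0]
ft_force: [1.0, 0.0, -1.1]
grip_width: 0.172
```

The fingers close slowly and may not have been shut when I lifted. I'll go back down and let them finish.

```bash
python3 - <<'E'
from h import *
import cv2
p=ctrl.camera_params("wrist");im=ctrl.get_image("wrist");s=cv2.imwrite("pics/w2.png",im[:,:,::-1])
to([.494,-.135,.111],32.5)
E
```

```text
t 4.0 pos [ 0.4953 -0.1358  0.1346] F [ 0.8074 -0.7954 -1.1341] grip 0.134
  shift mm [ 1.4139 -0.7444 23.6228] turn [0.0018 0.0013 0.0035]
```

View pics/w2.png

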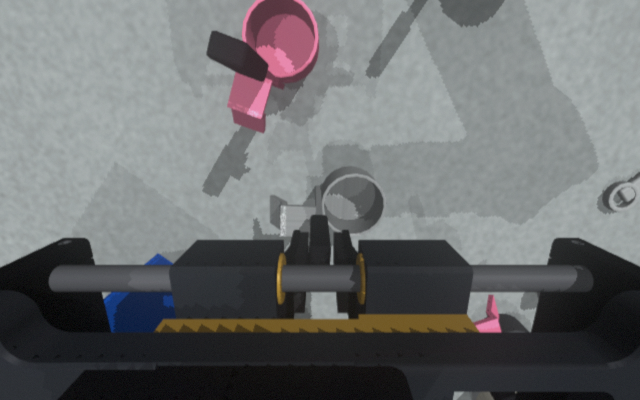

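The dipper still stands with its grip at (318,235) between the nearly shut fingers at (297,245) and (345,245). I'll lower 22 mm and close fully.

```bash
python3 -m creep '[[[0.25,0,0,7,0,0,0],[0.25,0,0,14,0,0,0],[0.25,0,0,22,0,0,0],[0,0,0,22,0,0,0],[0,0,0,22,0,0,0]]]' 30
python3 -m creep '[[[0,0,0,0,0,0,0],[0,0,0,0,0,0,0],[0,0,0,0,0,0,0],[0,0,0,0,0,0,0],[0,0,0,0,0,0,0]]]' 30
python3 -m creep '[[[0,0,0,0,0,0,0],[0,0,0,-5,0,0,0],[0,0,0,-15,0,0,0],[0,0,0,-30,0,0,0],[0,0,0,-50,0,0,0]]]'
python3 - <<'E'
from h import *
import cv2
to([.494,-.135,.111],32.5)
p=ctrl.camera_params("wrist");im=ctrl.get_image("wrist");s=cv2.imwrite("pics/w3.png",im[:,:,::-1])
E
```

```text
time: 4.5
position: [0.4941, -0.1353, 0.1099]
tool_rot: [-1.506, -2.756, 0.001]
ft_force: [0.3, 0.2, -0.6]
grip_width: 0.143
time: 5.0
position: [0.4945, -0.1354, 0.1106]
tool_rot: [1.506, 2.757, 0.0]
ft_force: [-0.2, 0.5, -1.2]
grip_width: 0.139
time: 5.5
position: [0.4941, -0.1354, 0.1613]
tool_rot: [-1.506, -2.756, 0.001]
ft_force: [-0.8, -0.1, -0.6]
grip_width: 0.132
t 5.5 pos [ 0.4941 -0.1354  0.1613] F [-0.7616 -0.0586 -0.6156] grip 0.132
  shift mm [ 0.3693  0.1879 50.3287] turn [-0.0006 -0.0004  0.0036]
```

View pics/w3.png

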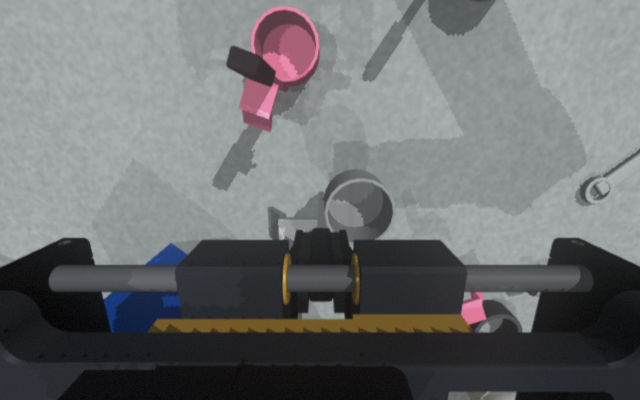

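The dipper is held and upright, with the strap at (297,225) and the cup at (358,205). Next I raise it and carry it over.

```bash
python3 -m creep '[[[0,0,0,-30,0,0,0],[0,0,0,-60,0,0,0],[0,0,0,-90,0,0,0],[0,0,0,-120,0,0,0],[0,0,0,-150,0,0,0]]]'
python3 - <<'E'
from h import *
to([.549,.3315,.31],-9.2)
E
```

```text
time: 6.05
position: [0.4944, -0.1355, 0.3122]
tool_rot: [1.506, 2.756, 0.001]
ft_force: [0.8, 0.3, -0.6]
grip_width: 0.135
t 6.05 pos [ 0.4944 -0.1355  0.3122] F [ 0.8288  0.2583 -0.6346] grip 0.135
  shift mm [363.4802 298.3322   2.4068] turn [ 0.0012 -0.0001  0.7314]
```

```bash
python3 -m creep '[[[0,18,15,0,0,0,0.04],[0,45,37,0,0,0,0.1],[0,76,63,0,0,0,0.16],[0,108,89,0,0,0,0.22],[0,140,115,0,0,0,0.28]]]'
python3 - <<'E'
from h import *
to([.549,.3315,.31],-9.2)
E
```

```text
time: 6.55
position: [0.5156, 0.0459, 0.3111]
tool_rot: [1.879, 2.517, 0.002]
ft_force: [-0.4, -0.0, -1.6]
grip_width: 0.134
t 6.55 pos [0.5156 0.0459 0.3111] F [-0.4194 -0.0041 -1.61  ] grip 0.134
  shift mm [264.3429 113.0929   1.2926] turn [ 0.0013 -0.0006  0.4486]
```

```bash
python3 -m creep '[[[0,33,14,0,0,0,0.06],[0,66,28,0,0,0,0.12],[0,99,42,0,0,0,0.18],[0,132,56,0,0,0,0.24],[0,165,70,0,0,0,0.3]]]'
python3 - <<'E'
from h import *
to([.549,.3315,.26],-9.2)
E
```

```text
time: 7.05
position: [0.5353, 0.2241, 0.3109]
tool_rot: [2.234, 2.209, 0.001]
ft_force: [0.4, -0.2, -1.1]
grip_width: 0.138
t 7.05 pos [0.5353 0.2241 0.3109] F [ 0.4465 -0.1874 -1.0736] grip 0.138
  shift mm [107.495   12.3873  50.9397] turn [ 0.0006 -0.0005  0.1491]
```

```bash
python3 -m creep '[[[0,30,4,5,0,0,0.05],[0,60,7,15,0,0,0.1],[0,88,10,30,0,0,0.149],[0,107,12,50,0,0,0.149],[0,107,12,75,0,0,0.149]]]'
python3 -m creep '[[[0,0,0,20,0,0,0],[0,0,0,30,0,0,0],[0,0,0,30,0,0,0]]]'
python3 - <<'E'
from h import *
import cv2
to([.549,.3315,.1355],-9.2)
s=ctrl.get_image("scene")[:,:,::-1]; t=ctrl.get_image("top")[:,:,::-1]
cv2.imwrite("pics/s4f.png",s);cv2.imwrite("pics/t4f.png",t)
c=cv2.resize(s[185:315,380:510],None,fx=4.5,fy=4.5,interpolation=2)
cv2.imwrite("pics/s4.png",c)
c=np.radians(-9.2)
for n,P in(("lipmid",[.5376,.3334,.105]),("lipoutL",[.5514,.4138,.105]),("lipoutR",[.5278,.2523,.105])):
    q=proj("scene",P);print(n,(q-[380,185])*4.5)
E
```

```text
time: 7.55
position: [0.5476, 0.3343, 0.2352]
tool_rot: [-2.383, -2.044, -0.004]
ft_force: [-0.0, -0.1, -1.5]
grip_width: 0.135
time: 7.85
position: [0.5475, 0.3291, 0.2041]
tool_rot: [-2.39, -2.039, 0.004]
ft_force: [-0.1, -0.6, -2.0]
grip_width: 0.138
t 7.85 pos [0.5475 0.3291 0.2041] F [-0.1273 -0.6221 -1.9829] grip 0.138
  shift mm [ 2.7528  1.2496 68.5904] turn [-0.002   0.0019  0.0024]
lipmid [169.7112 354.2746]
lipoutL [296.0626 453.7501]
lipoutR [ 51.0571 268.3383]
```

View pics/s4.png

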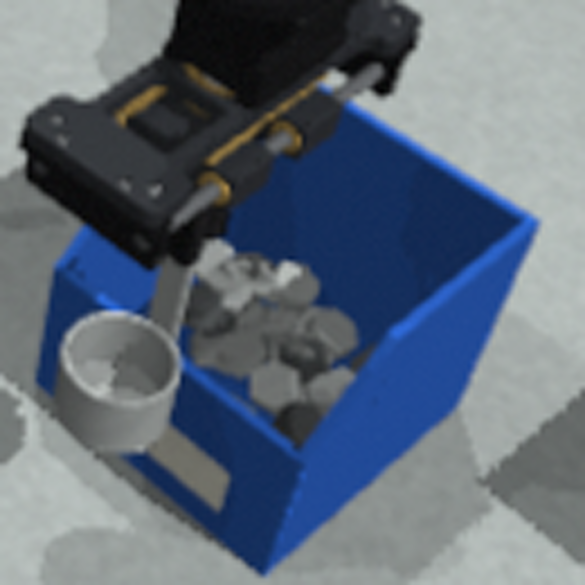

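The dipper hangs upright above the lip. The lip's outer corners appear at about (57,268) and (298,460), within about 1.5 px of the prediction.

```bash
python3 - <<'E'
from h import *
a,b=[ray("scene",380+x/4.5,185+y/4.5,.105) for x,y in((298,460),(57,268))]
print(a,b,(a+b)/2, "top: ",[.5396,.333])
to([.5505,.3315,.1355],-9.2)
E
```

```text
[0.5542 0.4163 0.105 ] [0.5254 0.2547 0.105 ] [0.5398 0.3355 0.105 ] top:  [0.5396, 0.333]
t 7.95 pos [0.5487 0.3297 0.2066] F [-0.3595  0.1326 -1.5971] grip 0.135
  shift mm [ 2.0049  1.3833 71.1442] turn [ 0.0011 -0.0011  0.0023]
```

```bash
python3 -m creep '[[[0,2,1,15,0,0,0],[0,2,1,30,0,0,0],[0,2,1,45,0,0,0],[0,2,1,55,0,0,0],[0,2,1,62,0,0,0]]]'
python3 -m creep '[[[0,0,0,3,0,0,0],[0,0,0,6,0,0,0],[0,0,0,8,0,0,0],[0,0,0,10,0,0,0],[0,0,0,10,0,0,0]]]'
python3 - <<'E'
from h import *
import cv2
to([.5505,.3315,.1305],-9.2)
s=ctrl.get_image("scene")[:,:,::-1]; w=ctrl.get_image("wrist")[:,:,::-1]
o=np.zeros((400,790,3),np.uint8); o[:,:390]=cv2.resize(s[185:315,380:510],(390,400),interpolation=2); o[:300,400:]=cv2.resize(w[100:320,177:463],(390,300),interpolation=2)
cv2.imwrite("pics/s5.png",o)
E
```

```text
time: 8.45
position: [0.5488, 0.3309, 0.1417]
tool_rot: [-2.39, -2.039, 0.003]
ft_force: [-0.3, 0.7, -0.9]
grip_width: 0.135
time: 8.95
position: [0.5495, 0.3315, 0.1336]
tool_rot: [-2.39, -2.039, -0.0]
ft_force: [0.3, 0.7, -1.3]
grip_width: 0.133
t 8.95 pos [0.5495 0.3315 0.1336] F [ 0.3428  0.7076 -1.2669] grip 0.133
  shift mm [0.1914 0.9501 3.1419] turn [ 0.0001 -0.0002  0.0027]
```

View pics/s5.png

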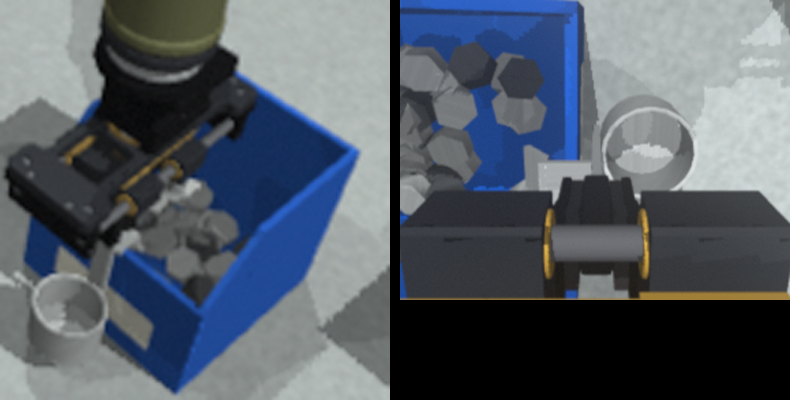

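The hook straddles the lip: in the wrist view the strap is at (560,175), over the lip line at x≈570. I'll lower until the force shows contact.

```bash
python3 -m creep '[[[0,0,1,1,0,0,0],[0,0,1,2,0,0,0],[0,0,1,3,0,0,0],[0,0,1,3,0,0,0]]]'; python3 -m creep '[[[0,0,0,1,0,0,0],[0,0,0,2,0,0,0],[0,0,0,2,0,0,0]]]'
```

```text
time: 9.45
position: [0.5504, 0.3312, 0.1304]
tool_rot: [-2.39, -2.039, 0.0]
ft_force: [0.3, -0.4, -1.0]
grip_width: 0.136
time: 9.75
position: [0.5506, 0.3313, 0.1298]
tool_rot: [-2.39, -2.039, -0.001]
ft_force: [-2.6, -1.0, 5.1]
grip_width: 0.135
```

Contact came at TCP z≈0.130 as predicted, with 5 N. Releasing in steps.

```bash
python3 -m creep '[[[0.25,0,0,0,0,0,0],[0.35,0,0,0,0,0,0],[0.5,0,0,0,0,0,0],[0.6,0,0,0,0,0,0],[0.8,0,0,0,0,0,0]]]'; python3 -m creep '[[[0.8,0,0,0,0,0,0],[0.8,0,0,0,0,0,0],[0.8,0,0,0,0,0,0],[0.8,0,0,0,0,0,0]]]'
python3 - <<'E'
from h import *
import cv2
s=ctrl.get_image("scene")[:,:,::-1]; w=ctrl.get_image("wrist")[:,:,::-1]
o=np.zeros((400,790,3),np.uint8); o[:,:390]=cv2.resize(s[185:315,380:510],(390,400),interpolation=2); o[:300,400:]=cv2.resize(w[100:320,177:463],(390,300),interpolation=2)
cv2.imwrite("pics/s6.png",o)
E
```

```text
time: 10.25
position: [0.5504, 0.3313, 0.1284]
tool_rot: [-2.39, -2.039, 0.0]
ft_force: [0.1, -0.4, 0.2]
grip_width: 0.505
time: 10.65
position: [0.5505, 0.3312, 0.1286]
tool_rot: [-2.39, -2.039, -0.0]
ft_force: [-0.5, -0.3, 0.4]
grip_width: 0.782
```

View pics/s6.png

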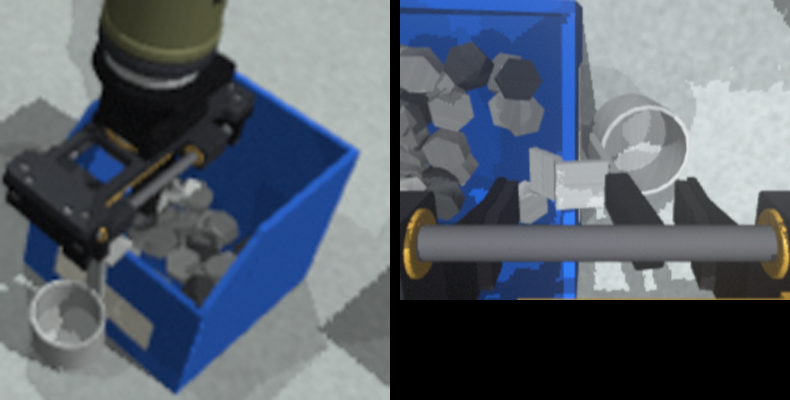

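It hangs on the lip, leaning slightly, and is clear of both fingers. I'll open fully and retreat straight up.

```bash
python3 -m creep '[[[1,0,0,0,0,0,0],[1,0,0,0,0,0,0],[1,0,0,-10,0,0,0],[1,0,0,-25,0,0,0],[1,0,0,-50,0,0,0]]]'; python3 -m creep '[[[1,0,0,-30,0,0,0],[1,0,0,-60,0,0,0],[1,0,0,-90,0,0,0],[1,0,0,-120,0,0,0],[1,0,0,-150,0,0,0]]]'
python3 -m creep '[[[1,-40,0,0,0,0,0],[1,-80,0,0,0,0,0],[1,-120,0,0,0,0,0],[1,-160,0,0,0,0,0],[1,-200,0,0,0,0,0]]]'
python3 -m creep '[[[1,0,0,0,0,0,0],[1,0,0,0,0,0,0],[1,0,0,0,0,0,0],[1,0,0,0,0,0,0],[1,0,0,0,0,0,0]]]'
python3 - <<'E'
from h import *
import cv2
s=ctrl.get_image("scene")[:,:,::-1]; t=ctrl.get_image("top")[:,:,::-1]
o=np.zeros((400,790,3),np.uint8); o[:,:390]=cv2.resize(s[185:315,380:510],(390,400),interpolation=2); o[:390,400:]=cv2.resize(t[165:275,115:225],(390,390),interpolation=2)
cv2.imwrite("pics/s7.png",o)
E
```

```text
time: 11.25
position: [0.5499, 0.3308, 0.179]
tool_rot: [-2.39, -2.039, 0.003]
ft_force: [-1.0, 0.5, 1.1]
grip_width: 0.997
time: 11.75
position: [0.5506, 0.3311, 0.3318]
tool_rot: [2.39, 2.039, 0.004]
ft_force: [0.6, -0.1, 0.1]
grip_width: 1.001
time: 12.25
position: [0.5188, 0.1319, 0.3304]
tool_rot: [2.39, 2.039, 0.004]
ft_force: [0.3, 0.1, 0.9]
grip_width: 1.001
time: 12.75
position: [0.519, 0.1349, 0.3284]
tool_rot: [2.388, 2.041, -0.001]
ft_force: [0.2, 0.5, 0.2]
grip_width: 0.997
```

View pics/s7.png

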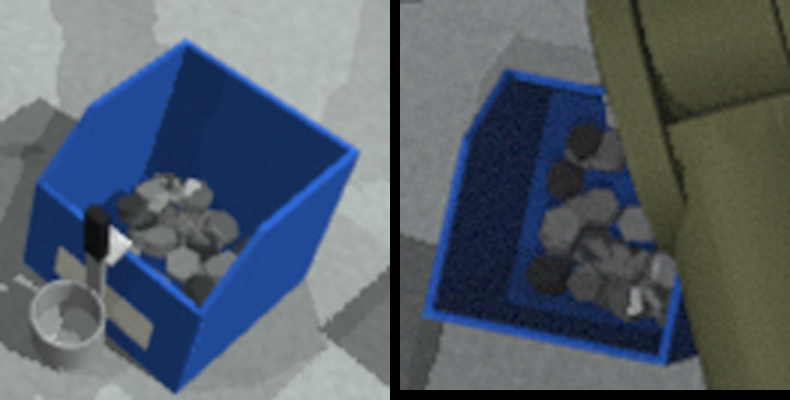

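The dipper hangs by itself. In the scene crop its grip is at (97,230), the cup at (68,325) and the hook at (118,245) inside the lip. I'll do a quick numeric check of tilt and rest before handing in.

```bash
python3 - <<'E'
from h import *
import cv2
L=np.array([.5367,.334,.105]); Rz=Ro.from_euler("z",-9.2,degrees=True)
for hx in(0,.008):
  for t in(0,6,11,16,23):
    R=Rz*Ro.from_euler("y",t,degrees=True); o=L+Rz.apply([hx,0,0])-R.apply([-.046,0,.085])
    f=lambda P:(proj("scene",o+R.apply(P))-[380,185])*[3,400/130]
    print(hx,t,"gripTop",f([-.0325,0,.15]),"rim",f([0,0,.042]),"z",o[2])
a=ctrl.get_image("scene").astype(int)
b=cv2.imread("pics/s7.png")
c=ctrl.get_image("scene").astype(int);print("img diff",np.abs(a-c)[240:310,385:425].mean())
E
```

```text
0 0 gripTop [116.486  195.6665] rim [ 68.4037 306.4914] z 0.019999999999999976
0 6 gripTop [110.2549 201.7898] rim [ 71.6054 306.6749] z 0.015657329583384685
0 11 gripTop [105.0775 207.2712] rim [ 74.5982 306.2947] z 0.012784475619627478
0 16 gripTop [ 99.9642 213.0455] rim [ 77.8591 305.44  ] z 0.010613437477660928
0 23 gripTop [ 93.0015 221.5229] rim [ 82.8237 303.4702] z 0.008783455546035962
0.008 0 gripTop [109.506  201.0817] rim [ 61.6807 312.0072] z 0.019999999999999976
0.008 6 gripTop [103.2319 207.2439] rim [ 64.9346 312.1593] z 0.015657329583384685
0.008 11 gripTop [ 98.0224 212.7567] rim [ 67.971  311.7517] z 0.012784475619627478
0.008 16 gripTop [ 92.8806 218.5611] rim [ 71.2752 310.8686] z 0.010613437477660928
0.008 23 gripTop [ 85.8846 227.0778] rim [ 76.2993 308.8583] z 0.008783455546035962
img diff 0.7836904761904762
```

```bash
python3 -c "
from bench import ctrl
print(ctrl.close_job())"
```

```text
the job is handed in; nothing more can be done
None
```

The hooked steel dipper is hanging by its hook on the wide blue bin's front lip, near the middle, and I handed the job in. The robot clock stood at about 12.9 s of the 45 s allowed. I moved no other object, and the pink look-alikes and the plain dipper were left alone.

- **Mishap:** I started the first lift before the slow fingers had shut. The dipper stayed standing, so I went back down, closed fully and lifted it cleanly.
- **Placing:** Lowering onto the lip met contact at the height I predicted, with about 5 N. The dipper stayed on when I opened the fingers, and the arm then backed well clear.
- **Position and tilt:** In the last scene picture, the dipper best fits a lean of about 11° (limit 23°). The hook is then about 8 mm out from the lip's centre line (limit 18 mm), and the cup's underside is about 11–13 mm above the table (limit 8 mm). These figures come from matching two points by eye, so they are good to a few millimetres. Table clearance has the least margin.
- **At rest:** Two pictures 0.05 s apart differed only slightly around the dipper, about 0.8 of 255 grey levels. I took that as image noise, not motion.
- **Not checked:** The arm covered the dipper in the final top view, so that second check was not available. I could not measure the contact force on the bin directly.

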